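# Make up two infuser pots for a tea tasting

### The job

Make up the two tasting pots for brewing: hang each basket by its flange in the pot of its size, then put the lid of that size on top, seated level on the basket's collar. Set each piece down rather than dropping it, keep the pots standing where they are, and leave the bowl, timer, spoon and tin in their places.

Things in the scene. Friction and masses are not known exactly. Their poses are not given: they have to be found in the camera images.
- pot_large_mouth (a point): large tasting pot: round open white porcelain mug standing loose (0.4 kg), 83 mm outside diameter, 78 mm high, mouth 74 mm wide inside, 72 mm deep; strap handle on its own +x side reaching 30 mm out from the wall, 7 to 10 mm below the rim. Point: centre of its mouth, level with the rim, 78 mm above the counter.
- pot_small_mouth (a point): small tasting pot: same shape (0.25 kg), 64 mm outside diameter, 62 mm high, mouth 55 mm wide inside, 56 mm deep. Point: centre of its mouth, level with the rim, 62 mm above the counter.
- basket_large_center (a point): large slotted steel basket, upright, 69 mm high, 90 g. From below: tapered body 50 high (54 to 66 mm diameter); flange 81 mm diameter, 3 thick, which rests on the pot's rim; upright collar 16 high, 65-67 mm outside, 60 inside, to grip it by. Point: half-way up, 34.5 below the collar's top; flange top is 18.5 above it. Seated, the point is 15.5 mm below the pot's rim.
- basket_small_center (a point): small slotted steel basket, same shape, 55 mm high, 55 g: body 38 high (37 to 47 mm diameter); flange 62 mm diameter, 3 thick; collar 14 high, 49-51 mm outside, 44 inside. Point: half-way up, 27.5 below the collar's top; flange top is 13.5 above it. Seated, the point is 10.5 mm below the pot's rim.
- lid_large_center (a point): large white porcelain lid lying right way up, 38 mm high, 110 g. From below: tapered plug 8 high (43 to 51 mm diameter) that goes inside the basket's collar; rim 77 mm diameter that rests on the collar's top edge; low dome to 18; round knob, the top 20 mm, 22-25 mm wide. Point: half-way up, 19 below the knob's top. Seated, it is 45.5 mm above the large basket's point.
- lid_small_center (a point): small white porcelain lid, same shape, 33 mm high, 60 g: plug 7 high (29 to 35 mm diameter); rim 58 mm diameter; dome to 15.5; knob, the top 17.5 mm, 18-21 mm wide. Point: half-way up, 16.5 below the knob's top. Seated, it is 37 mm above the small basket's point.
- bowl_center (a point): bystander: loose white tasting bowl, 106 mm across, 52 mm high, between the two pots; point: its centre, 26 mm up. Other bowls, and pots that already have their lids on, stand fixed at the left of the counter and are not part of the job.
- timer_center (a point): bystander: loose flat white timer, 62 x 62 x 20 mm, among the parts; point: its centre, 9 mm up.
- spoon_center (a point): bystander: loose steel tasting spoon, 160 mm long, up to 14 mm high, among the parts; point: the middle of its length, bowl to its own +x.
- tin_center (a point): bystander: loose round steel sample tin with a paper band, 70 mm diameter, 90 mm high, to the right of the pots; point: its centre, 45 mm up.
Not all that is in view belongs to the job. Leave any yellow look-alike of the part that bears lid_large_center alone.

How it is judged:
By the outcome, as a careful person would: the job done as asked, in the order asked, and still so for the second after the job is handed in, with the robot touching nothing.
It also fails if it takes over 99 s, if anything falls off the work surface, if the arm or the gripper's body presses on something with over 40 N, if the wrist force passes 120 N, or if a joint passes its speed limit or range.

### The arm

A 6-joint arm with a two-finger parallel gripper is mounted at the origin on the work surface. World frame = base frame: x ahead of the robot, y to its left, z up, the work surface at z = 0. Lengths are in m, angles in rad, forces in N, time in s.
With the tool pointing down it reaches from about 0.35 to 0.775 m from the base axis. Payload 5.5 kg.
Tool frame: the origin (TCP) lies at the very end of the fingers, on their centre line; the grasp point (between the pads) lies env.hold_point_z behind it (env.hold_point_z is the distance from the TCP to the grasp point, in m); z points along the fingers, y is the line along which they close (so a half turn about z gives the same grasp; the last joint's range is limited). The gripper opens to 85 mm and grips with 20 to 120 N. Pads are 22 mm wide; open, the fingers measure 114 mm over their backs; the gripper's body (76 mm by 85 mm) begins 54 mm behind the grasp point. The pads swing forward as they close: fully open they stand 13 mm farther back than shut.
Start: joints at [1.123, 0.313, 0.046, 1.304, 0, 1.431], TCP at [0.174, 0.548, 0.231] pointing down, gripper open.
Joint ranges: [-2.76, 2.76], [-0.86, 1.69], [-1.03, 1.26], [-2.2, 2.34], [-1.47, 1.5], [-3.14, 3.14]. Speed limits (rad/s): [2.57, 2.57, 3.14, 3.14, 3.14, 3.14].

### API

Orientations are given as a unit quaternion [w, x, y, z].
In Python, from workcell import env gives the robot as it stands.
- The arm moves only by the tool carry_out, never from a script. Its argument "steps" is a list of rows, each a list of 3 entries, a list of its own where there are three numbers: the turn, a rotation vector about the tool's x, y, z in degrees, then the shift along the tool's x, y, z in cm, then the closure in counts, from 0 (fully open) to 255 (shut). A call has exactly 8 rows; each row is the pose to reach, as a shift and turn from the pose commanded when the call began, along the tool's axes at that moment; what a row does not reach only later rows make up. A row lasts 1/8 s, in which the tool goes at most 62.5 mm and 10.7 degrees, less where a joint would pass 70% of its speed; a pose out of reach is approached as far as the arm can. A call with a gripper value outside its range is refused whole. The fingers move at their own pace and stop on an object; "force" is the grip in N (left out, the last holds). Time passes only in rows, so rows that repeat a pose let the fingers close, or fill a call up. It gives the time, the measured TCP pose, the force, the opening and the grip force at its end, in the units of the state.
- env.get_state(): the state, without advancing time (a new reading comes with each control period).
- env.read_camera(name): name is "side" or "top"; returns (picture, depth): 480x640x3 uint8, red, green, blue; 480x640 float32, m along the optical axis (not along the pixel's ray), 0 where there is no reading.
- env.get_calibration(name): a dict with "fx", "fy", "cx", "cy" (pixels), "D" ([k1, k2, p1, p2, k3] as OpenCV has them; the pictures are not rectified), "origin" and "orientation" of the camera in the world. Camera axes: x right, y up, looking along -z (the intrinsics and any distortion apply to the point x, -y, -z); pixel columns grow to the right and rows downward; lengths in m; the calibration is good to about 2 mm. A picture is of the moment at which its call begins. get_calibration takes no time and is no camera call.
- env.hand_in(): hands the job in; it is judged then, once.
The state is a dict: "clock": time; "joint_pos": joint angles; "qvel": joint speeds; "tau": joint torques, N m; "tcp_pos": TCP position; "orientation": TCP orientation; "wrist_force": force on the tool from outside, world axes, zero at the start; "ft_torque": the same for the moment, N m; "finger_gap": finger opening in m; "grip_force": force on a finger pad.
Only numpy, scipy, OpenCV 4.12 (cv2) and the standard library are available. Lean on these libraries where they do the work, as an engineer would, in place of code of your own. Each camera call takes 0.05 s, during which the arm holds its last target. There are 200 camera calls.

## Working session

There is one attempt and no reset: what is moved stays moved. The work goes in short steps, Python scripts to look and compute and a tool call to move; the robot and the scene stay as the last step left them, time stands still between calls to the robot, and variables do not carry over. Pictures are saved under pics/ and viewed, at most 14 in all, crops included, and the job is handed in when it is done.

Besides the shell and the picture viewer there is one more tool, called after "Emit:" as name(argument=value, ...) on one line, values as JSON. carry_out: Moves the arm, as the interface text tells. Its arguments: {"type":"object","properties":{"steps":{"type":"array","items":{"type":"array"}},"force":{"type":"number"}},"required":["steps"]}

```bash
mkdir -p pics; ls; cat > h.py <<'E'
import numpy as np,cv2
from workcell import env
from scipy.spatial.transform import Rotation as R
def q2R(q): return R.from_quat([q[1],q[2],q[3],q[0]])
def save(name,img): cv2.imwrite(f'pics/{name}.png',img[:,:,::-1])
def ray(cam,u,v):
    c=env.get_calibration(cam);K=np.array([[c['fx'],0,c['cx']],[0,c['fy'],c['cy']],[0,0,1]])
    p=cv2.undistortPoints(np.array([[[u,v]]],float),K,np.array(c['D'],float))[0,0]
    d=q2R(c['orientation']).apply([p[0],-p[1],-1]);return np.array(c['origin']),d
def atz(cam,u,v,z):
    o,d=ray(cam,u,v);return o+d*(z-o[2])/d[2]
def atd(cam,u,v,dep):
    o,d=ray(cam,u,v);return o+d*dep[int(v),int(u)]
def cloud(cam,dep):
    c=env.get_calibration(cam);K=np.array([[c['fx'],0,c['cx']],[0,c['fy'],c['cy']],[0,0,1]])
    v,u=np.mgrid[0:480,0:640];p=cv2.undistortPoints(np.stack([u,v],-1).reshape(-1,1,2).astype(float),K,np.array(c['D'],float)).reshape(-1,2)
    d=np.c_[p[:,0],-p[:,1],-np.ones(len(p))]*dep.reshape(-1,1)
    return (q2R(c['orientation']).apply(d)+np.array(c['origin'])).reshape(480,640,3)
def totool(p):
    """shift in cm along tool axes from current pose to world point p (TCP)"""
    s=env.get_state();return q2R(s['orientation']).inv().apply(np.array(p)-s['tcp_pos'])*100
E
python3 - <<'E'
from h import *
for n in('side','top'):
    im,d=env.read_camera(n);save(n+'0',im);np.save(n+'0.npy',d);c=env.get_calibration(n);print(n,c)
print(env.get_state(),env.hold_point_z)
E
```

```text
pics
side {'fx': 587.5586235002652, 'fy': 587.5586235002652, 'cx': 315.9790398861621, 'cy': 238.8773633315444, 'D': array([-0.11852779,  0.        ,  0.        ,  0.        ,  0.        ]), 'origin': array([ 0.46961449, -0.97231476,  1.0883273 ]), 'orientation': array([ 0.93189831,  0.36256464, -0.00970042, -0.00428097])}
top {'fx': 493.82670678685, 'fy': 493.82670678685, 'cx': 315.9763583309958, 'cy': 238.66422442380144, 'D': array([0.00439193, 0.        , 0.        , 0.        , 0.        ]), 'origin': array([ 0.29581124, -0.01442862,  1.04142879]), 'orientation': array([-0.68122955, -0.07856755,  0.08139529,  0.72327605])}
{'clock': 0.1, 'joint_pos': array([1.12339870e+00, 3.13922272e-01, 4.51022509e-02, 1.30360359e+00,
       5.91466936e-06, 1.43116277e+00]), 'qvel': array([ 0.00101961, -0.00276317,  0.00126738,  0.00035491,  0.00124127,
       -0.00067236]), 'tau': array([ 3.26614565e-03, -4.81724417e+01,  2.99243653e+01,  1.26302280e-02,
       -1.06988759e-04,  4.19947298e-06]), 'tcp_pos': array([0.17401246, 0.54756324, 0.23050372]), 'orientation': array([-2.38233350e-04,  1.53275394e-01,  9.88183177e-01, -7.77989771e-04]), 'wrist_force': array([ 0.1367621 , -0.77511057,  1.28607352]), 'ft_torque': array([ 0.07804179, -0.00751625,  0.00329465]), 'grip_force': 0.0, 'finger_gap': 0.08546765624427154} 0.0187
```

View pics/top0.png

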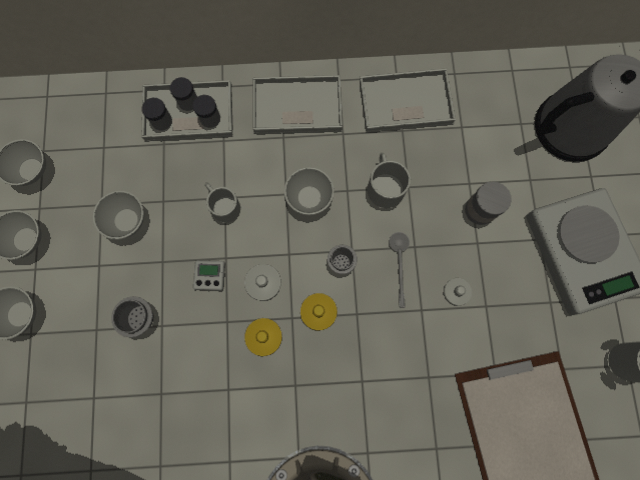

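View pics/side0.png

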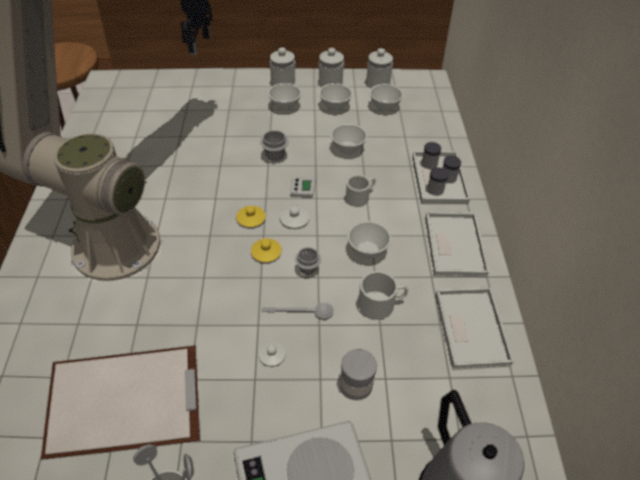

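The top view shows the small pot at (222,204), large pot (389,184), bowl (309,192), large basket (133,317), small basket (341,261), large white lid (262,282) and small lid (457,292). The timer is at (209,276), the spoon at (400,270) and the tin at (490,203). The yellow look-alike lids are at (319,311) and (263,337). The side view shows the same layout.

```bash
cat >> h.py <<'E'
def circ(xy,r=None):
    from scipy.optimize import least_squares
    c0=xy.mean(0)
    if r is None:
        s=least_squares(lambda p:np.hypot(*(xy-p[:2]).T)-p[2],[*c0,.03],loss='soft_l1',f_scale=.001).x;return s
    return least_squares(lambda p:np.hypot(*(xy-p[:2]).T)-r,c0,loss='soft_l1',f_scale=.001).x
def ring(P,xy,rad,zlo,zhi):
    m=(np.hypot(P[...,0]-xy[0],P[...,1]-xy[1])<rad)&(P[...,2]>zlo)&(P[...,2]<zhi);return P[m]
E
python3 - <<'E'
from h import *
px=dict(pl=(389,184,.078),ps=(222,204,.062),bl=(133,317,.069),bs=(341,261,.055),ll=(262,281,.038),ls=(459,291,.033),bowl=(309,192,.052),tin=(490,199,.09))
for cam in('top','side'):
    P=cloud(cam,np.load(cam+'0.npy'))
    print(cam,'table z',np.round(np.percentile(P[200:300,200:400,2],[20,50]),4))
    for k,(u,v,h) in px.items():
        a=atz('top',u,v,h)[:2]
        Q=ring(P,a,.055,h-.006,h+.006); 
        if len(Q)<10: print(k,a,len(Q));continue
        mm=(Q[:,:2].min(0)+Q[:,:2].max(0))/2
        print(k,a.round(4),len(Q),'fit',circ(Q[:,:2]).round(4),'bbox',mm.round(4),np.ptp(Q[:,:2],axis=0).round(4),'zmax',np.percentile(Q[:,2],[50,95]).round(4))
E
python3 - <<'E'
import cv2,sys
sys.path.insert(0,'.')
im=cv2.imread('pics/top0.png')
a=[cv2.resize(im[y-35:y+35,x-35:x+35],(260,260),interpolation=cv2.INTER_CUBIC) for x,y in((389,184),(222,204),(133,317),(341,261),(262,282),(457,292))]
import numpy as np
cv2.imwrite('pics/crops.png',np.vstack([np.hstack(a[:3]),np.hstack(a[3:])]))
E
```

```text
top table z [-0.0013  0.0006]
pl [ 0.6238 -0.1815] 300 fit [ 0.6346 -0.1836  0.0389] bbox [ 0.6355 -0.1838] [0.0837 0.0815] zmax [0.0774 0.0803]
ps [0.6067 0.1646] 229 fit [0.6137 0.1672 0.0295] bbox [0.6161 0.1671] [0.0674 0.0623] zmax [0.061  0.0643]
bl [0.3849 0.3404] 186 fit [0.3884 0.35   0.0309] bbox [0.3883 0.3499] [0.0639 0.0653] zmax [0.0675 0.071 ]
bs [ 0.4737 -0.0732] 111 fit [ 0.4809 -0.0748  0.0229] bbox [ 0.481  -0.0749] [0.048  0.0474] zmax [0.0546 0.0576]
ll [0.445 0.09 ] 112 fit [0.4472 0.0931 0.0086] bbox [0.447  0.0934] [0.0232 0.0231] zmax [0.0373 0.0403]
ls [ 0.4011 -0.3107] 75 fit [ 0.4035 -0.3145  0.0069] bbox [ 0.4043 -0.3154] [0.0188 0.0188] zmax [0.0323 0.0352]
bowl [ 0.6252 -0.0166] 366 fit [ 0.6286 -0.0151  0.0494] bbox [ 0.6286 -0.0156] [0.1023 0.1036] zmax [0.0512 0.0544]
tin [ 0.5757 -0.3791] 918 fit [ 0.5777 -0.3866  0.0249] bbox [ 0.5788 -0.3868] [0.0683 0.0698] zmax [0.0902 0.0929]
side table z [-0.0006  0.0018]
pl [ 0.6238 -0.1815] 286 fit [ 0.6321 -0.184   0.0391] bbox [ 0.6326 -0.1839] [0.0831 0.0846] zmax [0.0772 0.0809]
ps [0.6067 0.1646] 152 fit [0.6106 0.1678 0.0295] bbox [0.6104 0.1673] [0.061  0.0659] zmax [0.0613 0.0649]
bl [0.3849 0.3404] 107 fit [0.3872 0.3498 0.0311] bbox [0.3869 0.3521] [0.0625 0.0765] zmax [0.0673 0.0717]
bs [ 0.4737 -0.0732] 119 fit [ 0.4779 -0.0744  0.0231] bbox [ 0.4777 -0.0733] [0.0467 0.053 ] zmax [0.054  0.0581]
ll [0.445 0.09 ] 55 fit [0.444  0.091  0.0086] bbox [0.4441 0.0927] [0.023  0.0278] zmax [0.0385 0.0419]
ls [ 0.4011 -0.3107] 66 fit [ 0.4021 -0.315   0.0072] bbox [ 0.4022 -0.3149] [0.0189 0.0182] zmax [0.0316 0.0351]
bowl [ 0.6252 -0.0166] 302 fit [ 0.6261 -0.0152  0.0494] bbox [ 0.6264 -0.0146] [0.1052 0.1042] zmax [0.0511 0.0556]
tin [ 0.5757 -0.3791] 910 fit [ 0.576  -0.3878  0.0251] bbox [ 0.5762 -0.3854] [0.0689 0.0693] zmax [0.0897 0.0931]
```

View pics/crops.png

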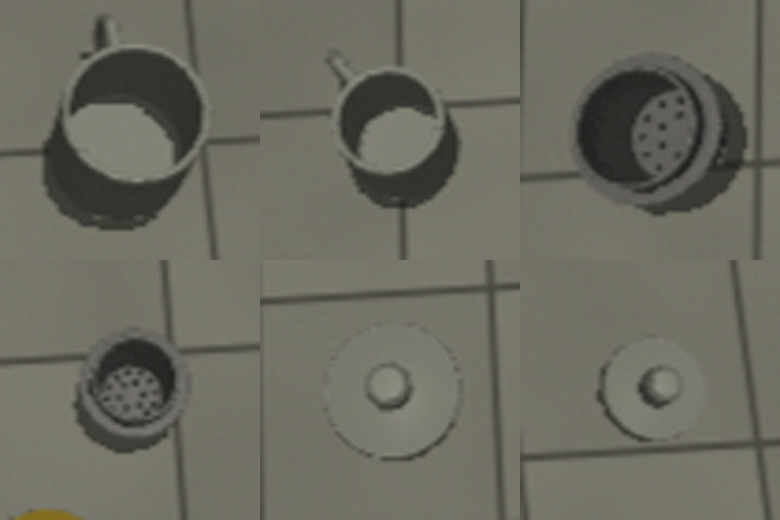

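The crops confirm the collar rings and knob centres. The two cameras agree to about 2.5 mm, so I'll average them. Next I'll check how far the open fingertips stand behind the TCP.

```bash
python3 - <<'E'
from h import *
P=cloud('side',np.load('side0.npy'));s=env.get_state()
Q=ring(P,s['tcp_pos'][:2],.09,.15,.4);c=Q-s['tcp_pos']
t=q2R(s['orientation']).inv().apply(c)
for sg in(-1,1):
    m=(sg*t[:,1]>.03);z=np.sort(t[m,2]);print(sg,m.sum(),z[-8:].round(4),t[m,1].min(),t[m,1].max())
print(q2R(s['orientation']).as_matrix().round(4))
for n,p in dict(bl=(.3878,.3499,.15),bs=(.4795,-.0746,.15)).items(): print(n,totool(p).round(2))
E
```

```text
-1 622 [-0.0167 -0.0167 -0.0165 -0.0165 -0.0163 -0.0139 -0.0122 -0.0122] -0.07871646829845878 -0.030131224441907706
1 212 [-0.0186 -0.018  -0.0162 -0.0149 -0.0144 -0.0141 -0.0138 -0.0131] 0.03028757794752297 0.0763479953246239
[[-9.530e-01  3.029e-01 -7.000e-04]
 [ 3.029e-01  9.530e-01 -1.500e-03]
 [ 2.000e-04 -1.600e-03 -1.000e+00]]
bl [-26.36 -12.35   8.06]
bs [-47.96 -50.03   8.12]
```

Emit:
carry_out(steps=[[[0, 0, 0], [-5, -2.3, 1.5], 0], [[0, 0, 0], [-10.5, -5, 3], 0], [[0, 0, 0], [-16, -7.5, 5], 0], [[0, 0, 0], [-21.5, -10, 7], 0], [[0, 0, 0], [-26.4, -12.35, 9], 0], [[0, 0, 0], [-26.4, -12.35, 9], 0], [[0, 0, 0], [-26.4, -12.35, 9], 0], [[0, 0, 0], [-26.4, -12.35, 9], 0]], force=40)

```text
clock: 1.1
tcp_pos: [0.3877, 0.3514, 0.1418]
orientation: [0.0, 0.152, 0.988, 0.0]
wrist_force: [-0.1, 0.0, -1.1]
finger_gap: 0.0852
grip_force: 0.0
```

```bash
python3 - <<'E'
from h import *
print(env.get_state()['tcp_pos'],totool((.3878,.3499,.049)).round(2))
im,d=env.read_camera('side');np.save('s.npy',d)
save('s1',cv2.resize(im[60:260,180:380],(600,600)))
E
```

```text
[0.38772074 0.35139023 0.14179444] [-0.05 -0.15  9.28]
```

View pics/s1.png

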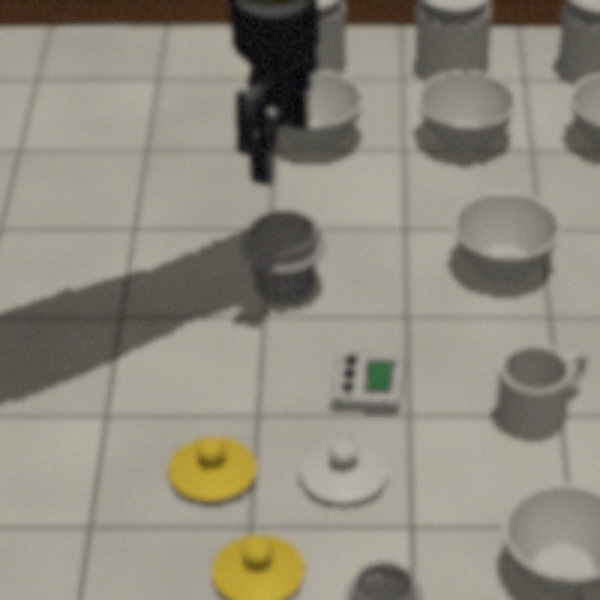

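The gripper stands above the large basket, at (285,240) in the crop, with nothing near it. I'll descend and grip the collar.

Emit:
carry_out(steps=[[[0, 0, 0], [0, -0.1, 3], 0], [[0, 0, 0], [0, -0.1, 6], 0], [[0, 0, 0], [0, -0.1, 8], 0], [[0, 0, 0], [0, -0.1, 9.2], 0], [[0, 0, 0], [0, -0.1, 9.2], 0], [[0, 0, 0], [0, -0.1, 9.2], 40], [[0, 0, 0], [0, -0.1, 9.2], 80], [[0, 0, 0], [0, -0.1, 9.2], 80]], force=30)

```text
clock: 2.15
tcp_pos: [0.3889, 0.3501, 0.0506]
orientation: [0.001, 0.153, 0.988, 0.001]
wrist_force: [-1.7, 1.1, 6.3]
finger_gap: 0.0626
grip_force: 33.0
```

```bash
python3 - <<'E'
from h import *
im,d=env.read_camera('side');im2,_=env.read_camera('top')
a=cv2.resize(im[90:190,220:320],(400,400),interpolation=2);b=cv2.resize(im2[260:360,80:180],(400,400),interpolation=2)
save('s2',np.hstack([a,b]));s=env.get_state();print(s['finger_gap'],s['grip_force'],s['wrist_force'])
E
```

```text
0.06267387535162244 32.95635879971087 [-1.58078573  1.19667058  5.36723279]
```

View pics/s2.png

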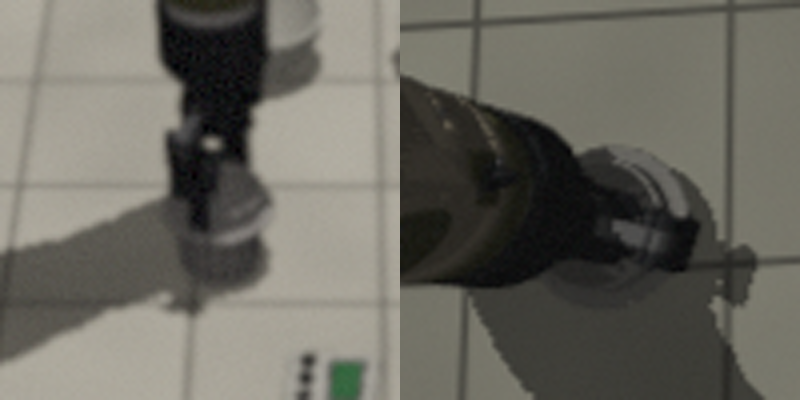

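The basket is gripped about centrally (the fingers straddle the collar in both views). I'll lift and carry.

Emit:
carry_out(steps=[[[0, 0, 0], [0, 0, -1], 80], [[0, 0, 0], [0, 0, -3], 80], [[0, 0, 0], [0, 0, -6], 80], [[0, 0, 0], [0, 0, -10], 80], [[0, 0, 0], [-1, -1, -14], 80], [[0, 0, 0], [-4, -5, -15], 80], [[0, 0, 0], [-7, -9, -15], 80], [[0, 0, 0], [-10, -12, -15], 80]])

```text
clock: 3.25
tcp_pos: [0.4472, 0.203, 0.2001]
orientation: [0.0, 0.153, 0.988, 0.0]
wrist_force: [1.2, 0.3, -1.7]
finger_gap: 0.0626
grip_force: 33.5
```

```bash
python3 - <<'E'
from h import *
print(totool((.6343,-.1841,.20)).round(2))
E
```

```text
[-2.957e+01 -3.122e+01  3.000e-02]
```

Emit:
carry_out(steps=[[[0, 0, 0], [-3.5, -4, 0], 80], [[0, 0, 0], [-7.5, -8, 0], 80], [[0, 0, 0], [-11.5, -12, 0], 80], [[0, 0, 0], [-15.5, -16, 0], 80], [[0, 0, 0], [-19.5, -20.5, 0], 80], [[0, 0, 0], [-23.5, -25, 0], 80], [[0, 0, 0], [-27, -29, 0], 80], [[0, 0, 0], [-29.5, -31.2, 0], 80]])

```text
clock: 4.25
tcp_pos: [0.6339, -0.185, 0.1992]
orientation: [-0.0, 0.155, 0.988, -0.0]
wrist_force: [1.3, 0.6, -0.2]
finger_gap: 0.063
grip_force: 33.5
```

Emit:
carry_out(steps=[[[0, 0, 0], [0, 0, 0], 80], [[0, 0, 0], [0, 0, 1], 80], [[0, 0, 0], [0, 0, 2], 80], [[0, 0, 0], [0, 0, 3], 80], [[0, 0, 0], [0, 0, 4], 80], [[0, 0, 0], [0, 0, 4], 80], [[0, 0, 0], [0, 0, 4], 80], [[0, 0, 0], [0, 0, 4], 80]])

```text
clock: 5.25
tcp_pos: [0.634, -0.1822, 0.1599]
orientation: [0.001, 0.153, 0.988, -0.0]
wrist_force: [-0.7, -0.2, -0.9]
finger_gap: 0.0627
grip_force: 33.5
```

```bash
python3 - <<'E'
from h import *
s=env.get_state();print(s['tcp_pos'],totool((.6343,-.1841,.0795)).round(2))
im,d=env.read_camera('side');im2,d2=env.read_camera('top');np.save('s.npy',d);np.save('t.npy',d2)
a=cv2.resize(im[210:330,320:440],(400,400),interpolation=2);b=cv2.resize(im2[130:250,330:450],(400,400),interpolation=2)
save('s3',np.hstack([a,b]))
for cam,dd in(('side',d),('top',d2)):
    P=cloud(cam,dd)
    Q=ring(P,(.6333,-.1838),.048,.072,.084);print(cam,'pot rim',len(Q),circ(Q[:,:2],.0393).round(4) if len(Q)>20 else '')
    Q=ring(P,s['tcp_pos'][:2],.048,.16+.053-.0506-.003,.16+.053-.0506+.004);print('flange',len(Q),circ(Q[:,:2]).round(4) if len(Q)>20 else '',np.r_[Q.min(0),Q.max(0)].round(4) if len(Q) else '')
E
```

```text
[ 0.63399715 -0.18216696  0.15985426] [-0.08 -0.17  8.04]
side pot rim 212 [ 0.6322 -0.1839]
flange 244 [ 0.6301 -0.1812  0.0358] [ 0.5904 -0.2209  0.1594  0.67   -0.1516  0.1664]
top pot rim 0 
flange 0
```

View pics/s3.png

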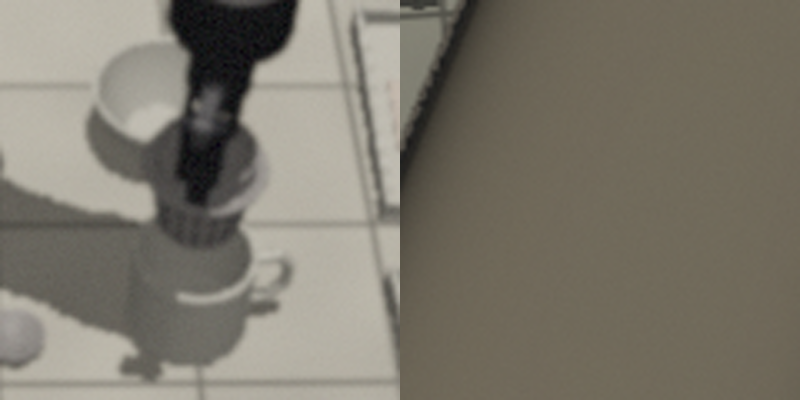

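The basket hangs above the pot (mouth rim at about (200,265) in the crop). It is a few mm off, so I'll correct and descend most of the way.

Emit:
carry_out(steps=[[[0, 0, 0], [-0.2, -0.25, 0.5], 80], [[0, 0, 0], [-0.2, -0.25, 2], 80], [[0, 0, 0], [-0.2, -0.25, 3.5], 80], [[0, 0, 0], [-0.2, -0.25, 5], 80], [[0, 0, 0], [-0.2, -0.25, 6], 80], [[0, 0, 0], [-0.2, -0.25, 6.8], 80], [[0, 0, 0], [-0.2, -0.25, 7.4], 80], [[0, 0, 0], [-0.2, -0.25, 7.4], 80]])

```text
clock: 6.35
tcp_pos: [0.6346, -0.1849, 0.0849]
orientation: [-0.0, 0.153, 0.988, 0.0]
wrist_force: [0.2, -0.2, -1.1]
finger_gap: 0.0623
grip_force: 33.5
```

```bash
python3 - <<'E'
from h import *
s=env.get_state();print(s['tcp_pos'],s['wrist_force'],s['ft_torque'])
im,d=env.read_camera('side');P=cloud('side',d)
Q=ring(P,s['tcp_pos'][:2],.05,s['tcp_pos'][2]-.001,s['tcp_pos'][2]+.006);print('flange',len(Q),np.r_[Q.min(0),Q.max(0)].round(4))
print(env.get_state()['tcp_pos'])
E
```

```text
[ 0.63463571 -0.18487462  0.08492646] [ 0.22037155 -0.21812145 -1.05979956] [-0.00478092  0.03473921 -0.02173614]
flange 213 [ 0.5916 -0.2234  0.0841  0.6715 -0.1545  0.0909]
[ 0.63490068 -0.18499197  0.08539544]
```

Emit:
carry_out(steps=[[[0, 0, 0], [0, -0.05, 0.2], 80], [[0, 0, 0], [0, -0.05, 0.3], 80], [[0, 0, 0], [0, -0.05, 0.4], 80], [[0, 0, 0], [0, -0.05, 0.5], 80], [[0, 0, 0], [0, -0.05, 0.6], 80], [[0, 0, 0], [0, -0.05, 0.65], 80], [[0, 0, 0], [0, -0.05, 0.65], 80], [[0, 0, 0], [0, -0.05, 0.65], 80]])

```text
clock: 7.4
tcp_pos: [0.6347, -0.1855, 0.0788]
orientation: [0.0, 0.153, 0.988, 0.0]
wrist_force: [0.3, -0.6, -1.0]
finger_gap: 0.0628
grip_force: 33.6
```

No contact yet, so I'll lower in small amounts.

Emit:
carry_out(steps=[[[0, 0, 0], [0, 0, 0.05], 80], [[0, 0, 0], [0, 0, 0.1], 80], [[0, 0, 0], [0, 0, 0.1], 80], [[0, 0, 0], [0, 0, 0.1], 80], [[0, 0, 0], [0, 0, 0.15], 80], [[0, 0, 0], [0, 0, 0.15], 80], [[0, 0, 0], [0, 0, 0.15], 80], [[0, 0, 0], [0, 0, 0.15], 80]])

```text
clock: 8.4
tcp_pos: [0.6348, -0.1855, 0.0786]
orientation: [0.0, 0.153, 0.988, -0.0]
wrist_force: [-3.1, 1.6, 8.2]
finger_gap: 0.0628
grip_force: 34.4
```

Contact at exactly the seated height. I'll release and rise.

Emit:
carry_out(steps=[[[0, 0, 0], [0, 0, 0.1], 70], [[0, 0, 0], [0, 0, 0.1], 50], [[0, 0, 0], [0, 0, 0.1], 20], [[0, 0, 0], [0, 0, 0.1], 0], [[0, 0, 0], [0, 0, 0.1], 0], [[0, 0, 0], [0, 0, -2], 0], [[0, 0, 0], [0, 0, -6], 0], [[0, 0, 0], [0, 0, -10], 0]])

```text
clock: 9.4
tcp_pos: [0.6344, -0.1853, 0.1778]
orientation: [-0.001, 0.153, 0.988, 0.0]
wrist_force: [1.1, 0.7, -1.4]
finger_gap: 0.0856
grip_force: 0.0
```

```bash
python3 - <<'E'
from h import *
s=env.get_state();print(s['tcp_pos'],s['finger_gap'],totool((.4795,-.0746,.16)).round(2))
im,d=env.read_camera('side');P=cloud('side',d)
save('s4',cv2.resize(im[210:330,320:440],(400,400),interpolation=2))
for lo,hi in((.076,.086),(.094,.1)):
    Q=ring(P,(.6322,-.1839),.05,lo,hi);print(len(Q),circ(Q[:,:2]).round(4),np.r_[Q.min(0),Q.max(0)].round(4))
E
```

```text
[ 0.63436513 -0.18533554  0.1778163 ] 0.08556211010791448 [18.11  5.86  1.8 ]
365 [ 0.6309 -0.1863  0.0349] [ 0.5918 -0.2277  0.0761  0.6736 -0.151   0.086 ]
114 [ 0.6314 -0.1842  0.0311] [ 0.5996 -0.2186  0.0942  0.6633 -0.1509  0.1   ]
```

View pics/s4.png

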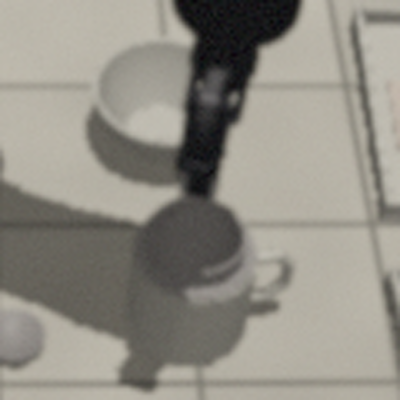

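The large basket hangs level in its pot. Next is the small basket.

Emit:
carry_out(steps=[[[0, 0, 0], [4, 1.3, 0], 0], [[0, 0, 0], [9, 3, 0], 0], [[0, 0, 0], [14, 4.5, 1], 0], [[0, 0, 0], [18.1, 5.8, 3], 0], [[0, 0, 0], [18.1, 5.8, 6], 0], [[0, 0, 0], [18.1, 5.8, 8], 0], [[0, 0, 0], [18.1, 5.8, 8], 0], [[0, 0, 0], [18.1, 5.8, 8], 0]])

```text
clock: 10.45
tcp_pos: [0.4803, -0.0755, 0.0979]
orientation: [0.0, 0.153, 0.988, -0.0]
wrist_force: [0.2, -0.6, 0.2]
finger_gap: 0.0856
grip_force: 0.0
```

```bash
python3 - <<'E'
from h import *
print(totool((.4795,-.0748,.041)).round(2))
E
```

```text
[0.1  0.05 5.69]
```

Emit:
carry_out(steps=[[[0, 0, 0], [0.1, 0.05, 2.5], 0], [[0, 0, 0], [0.1, 0.05, 5.0], 0], [[0, 0, 0], [0.1, 0.05, 5.7], 0], [[0, 0, 0], [0.1, 0.05, 5.7], 40], [[0, 0, 0], [0.1, 0.05, 5.7], 80], [[0, 0, 0], [0.1, 0.05, 5.7], 130], [[0, 0, 0], [0.1, 0.05, 5.7], 130], [[0, 0, 0], [0.1, 0.05, 5.7], 130]], force=25)

```text
clock: 11.45
tcp_pos: [0.4799, -0.0749, 0.0416]
orientation: [0.001, 0.153, 0.988, -0.0]
wrist_force: [-1.2, -0.5, 5.9]
finger_gap: 0.0484
grip_force: 25.1
```

Emit:
carry_out(steps=[[[0, 0, 0], [0, 0, -1], 130], [[0, 0, 0], [0, 0, -4], 130], [[0, 0, 0], [0, 0, -8], 130], [[0, 0, 0], [0, 0, -12], 130], [[0, 0, 0], [-0.5, 2, -14], 130], [[0, 0, 0], [-1.5, 7, -14], 130], [[0, 0, 0], [-2.5, 12, -14], 130], [[0, 0, 0], [-3.5, 17, -14], 130]])

```text
clock: 12.45
tcp_pos: [0.5645, 0.0782, 0.1812]
orientation: [0.001, 0.153, 0.988, 0.0]
wrist_force: [0.6, -0.9, -0.0]
finger_gap: 0.0478
grip_force: 26.1
```

```bash
python3 - <<'E'
from h import *
print(totool((.613,.167,.13)).round(2))
E
```

```text
[-1.92  9.93  5.13]
```

Emit:
carry_out(steps=[[[0, 0, 0], [-0.9, 4.5, 0], 130], [[0, 0, 0], [-1.9, 8.5, 0], 130], [[0, 0, 0], [-1.9, 9.95, 1], 130], [[0, 0, 0], [-1.9, 9.95, 3], 130], [[0, 0, 0], [-1.9, 9.95, 5], 130], [[0, 0, 0], [-1.9, 9.95, 5], 130], [[0, 0, 0], [-1.9, 9.95, 5], 130], [[0, 0, 0], [-1.9, 9.95, 5], 130]])

```text
clock: 13.45
tcp_pos: [0.6127, 0.1657, 0.1316]
orientation: [0.001, 0.153, 0.988, 0.0]
wrist_force: [0.6, -0.6, -0.6]
finger_gap: 0.0482
grip_force: 26.1
```

```bash
python3 - <<'E'
from h import *
im,d=env.read_camera('side');s=env.get_state();print(s['tcp_pos'],totool((.613,.167,.0656)).round(2))
P=cloud('side',d);z=s['tcp_pos'][2]-.0006
Q=ring(P,s['tcp_pos'][:2],.038,z-.004,z+.004);print('flange',len(Q),circ(Q[:,:2]).round(4),np.r_[Q.min(0),Q.max(0)].round(4))
Q=ring(P,(.6106,.1678),.038,.056,.068);print('pot',len(Q),circ(Q[:,:2],.0295).round(4),np.r_[Q.min(0),Q.max(0)].round(4))
save('s5',cv2.resize(im[130:230,310:410],(500,500),interpolation=2))
E
```

```text
[0.61263366 0.16578427 0.13149932] [0.01 0.12 6.59]
flange 107 [0.6092 0.1637 0.0263] [0.5811 0.1319 0.1269 0.6407 0.1871 0.1346]
pot 121 [0.6106 0.1678] [0.5802 0.1344 0.0561 0.6407 0.1968 0.0667]
```

View pics/s5.png

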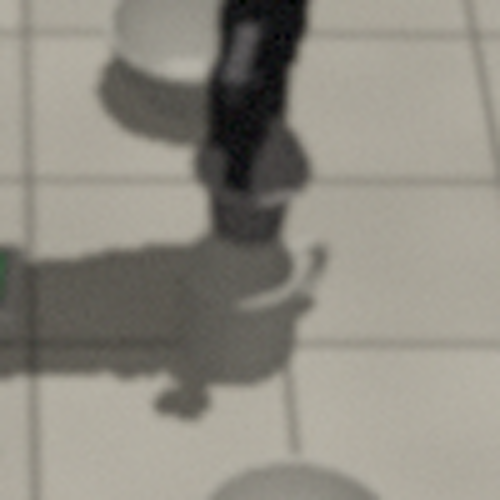

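The basket hangs about 3 mm short in y over the small pot (mouth at about (240,275) in the crop). I'll correct and lower.

Emit:
carry_out(steps=[[[0, 0, 0], [0.1, 0.3, 0.5], 130], [[0, 0, 0], [0.1, 0.3, 1.5], 130], [[0, 0, 0], [0.1, 0.3, 3], 130], [[0, 0, 0], [0.1, 0.3, 4], 130], [[0, 0, 0], [0.1, 0.3, 5], 130], [[0, 0, 0], [0.1, 0.3, 5.6], 130], [[0, 0, 0], [0.1, 0.3, 6], 130], [[0, 0, 0], [0.1, 0.3, 6], 130]])

```text
clock: 14.5
tcp_pos: [0.6119, 0.1691, 0.0701]
orientation: [-0.0, 0.153, 0.988, 0.0]
wrist_force: [-0.9, -0.1, -0.4]
finger_gap: 0.048
grip_force: 26.1
```

```bash
python3 - <<'E'
from h import *
im,d=env.read_camera('side');s=env.get_state();print(s['tcp_pos'],s['wrist_force'])
P=cloud('side',d);z=s['tcp_pos'][2]-.0006
Q=ring(P,s['tcp_pos'][:2],.038,z-.004,z+.004);print('flange',len(Q),circ(Q[:,:2]).round(4),np.r_[Q.min(0),Q.max(0)].round(4))
E
```

```text
[0.61199646 0.16913288 0.07037755] [ 0.6529194  -0.14386515 -0.28091266]
flange 91 [0.6084 0.1669 0.0265] [0.5798 0.1371 0.0658 0.6397 0.1898 0.0735]
```

Emit:
carry_out(steps=[[[0, 0, 0], [0, 0, 0.15], 130], [[0, 0, 0], [0, 0, 0.3], 130], [[0, 0, 0], [0, 0, 0.4], 130], [[0, 0, 0], [0, 0, 0.45], 130], [[0, 0, 0], [0, 0, 0.5], 130], [[0, 0, 0], [0, 0, 0.5], 130], [[0, 0, 0], [0, 0, 0.5], 130], [[0, 0, 0], [0, 0, 0.5], 130]])

```text
clock: 15.55
tcp_pos: [0.6121, 0.1691, 0.0657]
orientation: [0.0, 0.153, 0.988, 0.0]
wrist_force: [-1.3, -0.1, 5.1]
finger_gap: 0.0483
grip_force: 26.5
```

Emit:
carry_out(steps=[[[0, 0, 0], [0, 0, 0.05], 100], [[0, 0, 0], [0, 0, 0.05], 60], [[0, 0, 0], [0, 0, 0.05], 20], [[0, 0, 0], [0, 0, 0.05], 0], [[0, 0, 0], [0, 0, 0.05], 0], [[0, 0, 0], [0, 0, -2], 0], [[0, 0, 0], [0, 0, -6], 0], [[0, 0, 0], [0, 0, -10], 0]])

```text
clock: 16.55
tcp_pos: [0.6117, 0.169, 0.166]
orientation: [-0.0, 0.153, 0.988, -0.0]
wrist_force: [1.2, -0.4, 0.3]
finger_gap: 0.0858
grip_force: 0.0
```

```bash
python3 - <<'E'
from h import *
im,d=env.read_camera('side');s=env.get_state();print(s['tcp_pos'],s['finger_gap'],totool((.4463,.0915,.10)).round(2))
P=cloud('side',d)
for lo,hi in((.059,.07),(.074,.083)):
    Q=ring(P,(.6106,.1678),.04,lo,hi);print(len(Q),circ(Q[:,:2]).round(4),np.r_[Q.min(0),Q.max(0)].round(4))
save('s6',cv2.resize(im[130:230,310:410],(500,500),interpolation=2))
E
```

```text
[0.61447421 0.16945153 0.1726502 ] 0.08543982631770328 [ 13.72 -12.55   7.12]
202 [0.6098 0.1665 0.0259] [0.5797 0.1348 0.0591 0.641  0.1967 0.0699]
78 [0.6104 0.1691 0.0226] [0.5871 0.1436 0.074  0.6349 0.1927 0.0825]
```

View pics/s6.png

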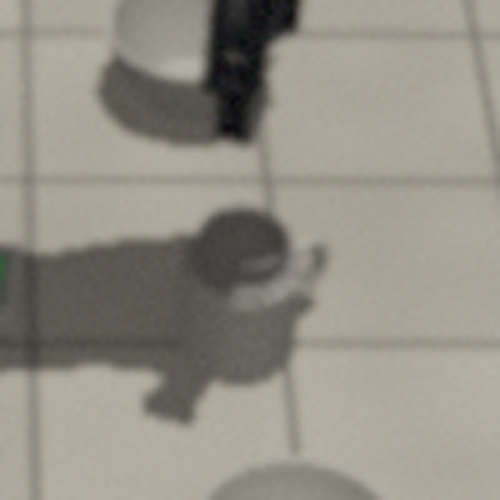

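The small basket is seated level. Next is the large white lid.

Emit:
carry_out(steps=[[[0, 0, 0], [3, -2.7, 0], 60], [[0, 0, 0], [7, -6.5, 0], 110], [[0, 0, 0], [11, -10, 1], 110], [[0, 0, 0], [13.6, -12.45, 3], 110], [[0, 0, 0], [13.6, -12.45, 6], 110], [[0, 0, 0], [13.6, -12.45, 8], 110], [[0, 0, 0], [13.6, -12.45, 8], 110], [[0, 0, 0], [13.6, -12.45, 8], 110]])

```text
clock: 17.6
tcp_pos: [0.4452, 0.0917, 0.086]
orientation: [0.0, 0.153, 0.988, 0.0]
wrist_force: [-0.7, -0.4, 1.0]
finger_gap: 0.0487
grip_force: 0.0
```

```bash
python3 - <<'E'
from h import *
im,d=env.read_camera('side');s=env.get_state();print(s['tcp_pos'],s['finger_gap'],totool((.4463,.0915,.0215)).round(2))
P=cloud('side',d);t=q2R(s['orientation']).inv().apply(ring(P,s['tcp_pos'][:2],.06,.06,.2)-s['tcp_pos'])
t=t[t[:,2]>-.012];print(t.min(0).round(4),t.max(0).round(4))
Q=ring(P,(.4456,.092),.05,.005,.045);k=Q[Q[:,2]>.025];print('knob',k[:,:2].min(0),k[:,:2].max(0))
E
```

```text
[0.44554835 0.09169667 0.08621292] 0.04846065062042921 [-0.07  0.    6.47]
[-0.0092 -0.0348 -0.012 ] [ 0.0113  0.0298 -0.0024]
knob [0.43264611 0.08091517] [0.45561829 0.10605452]
```

Emit:
carry_out(steps=[[[0, 0, 0], [-0.05, 0, 2.5], 110], [[0, 0, 0], [-0.05, 0, 4.5], 110], [[0, 0, 0], [-0.05, 0, 6], 110], [[0, 0, 0], [-0.05, 0, 6.45], 110], [[0, 0, 0], [-0.05, 0, 6.45], 140], [[0, 0, 0], [-0.05, 0, 6.45], 200], [[0, 0, 0], [-0.05, 0, 6.45], 200], [[0, 0, 0], [-0.05, 0, 6.45], 200]], force=30)

```text
clock: 18.65
tcp_pos: [0.4461, 0.0917, 0.0217]
orientation: [0.001, 0.153, 0.988, 0.0]
wrist_force: [-0.8, 0.7, 5.6]
finger_gap: 0.0225
grip_force: 29.5
```

Emit:
carry_out(steps=[[[0, 0, 0], [0, 0, -1], 200], [[0, 0, 0], [0, 0, -3], 200], [[0, 0, 0], [0, 0, -7], 200], [[0, 0, 0], [-1, -1, -11], 200], [[0, 0, 0], [-4, -3, -14], 200], [[0, 0, 0], [-8, -6, -14], 200], [[0, 0, 0], [-12, -9, -14], 200], [[0, 0, 0], [-16, -12, -14], 200]])

```text
clock: 19.65
tcp_pos: [0.5616, -0.0727, 0.1611]
orientation: [-0.0, 0.153, 0.988, -0.0]
wrist_force: [1.0, 0.6, -0.2]
finger_gap: 0.0226
grip_force: 29.7
```

```bash
python3 - <<'E'
from h import *
print(totool((.634,-.185,.14)).round(2))
E
```

```text
[-10.3   -8.51   2.11]
```

Emit:
carry_out(steps=[[[0, 0, 0], [-4, -3, 0], 200], [[0, 0, 0], [-8, -6, 0], 200], [[0, 0, 0], [-10.3, -8.6, 0], 200], [[0, 0, 0], [-10.3, -8.6, 1], 200], [[0, 0, 0], [-10.3, -8.6, 2], 200], [[0, 0, 0], [-10.3, -8.6, 2.5], 200], [[0, 0, 0], [-10.3, -8.6, 2.5], 200], [[0, 0, 0], [-10.3, -8.6, 2.5], 200]])

```text
clock: 20.65
tcp_pos: [0.6335, -0.1839, 0.1364]
orientation: [0.0, 0.153, 0.988, -0.0]
wrist_force: [-0.3, 0.3, 0.0]
finger_gap: 0.0224
grip_force: 29.7
```

```bash
python3 - <<'E'
from h import *
im,d=env.read_camera('side');s=env.get_state();print(s['tcp_pos'],totool((.634,-.185,.1107)).round(2))
P=cloud('side',d);z=s['tcp_pos'][2]-.0217+.009
Q=ring(P,s['tcp_pos'][:2],.048,z-.004,z+.005);print('lid rim',len(Q),circ(Q[:,:2],.0385).round(4),np.r_[Q.min(0),Q.max(0)].round(4))
Q=ring(P,(.632,-.184),.05,.079,.084);print('flange',len(Q),np.r_[Q.min(0),Q.max(0)].round(4))
save('s7',cv2.resize(im[210:330,320:440],(500,500),interpolation=2))
E
```

```text
[ 0.63357323 -0.18410639  0.1364334 ] [-0.07 -0.07  2.57]
lid rim 246 [ 0.6319 -0.177 ] [ 0.5934 -0.2213  0.1215  0.6693 -0.1474  0.1287]
flange 212 [ 0.592  -0.2266  0.079   0.6721 -0.1595  0.084 ]
```

View pics/s7.png

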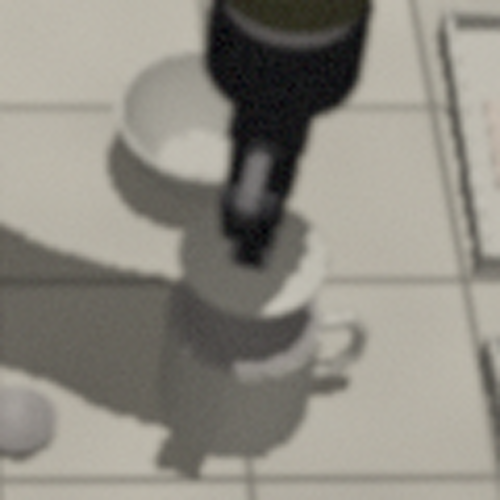

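The lid hangs level above the collar, about 2 mm off in y. I'll correct and lower.

Emit:
carry_out(steps=[[[0, 0, 0], [-0.1, -0.15, 0.3], 200], [[0, 0, 0], [-0.1, -0.15, 0.9], 200], [[0, 0, 0], [-0.1, -0.15, 1.5], 200], [[0, 0, 0], [-0.1, -0.15, 2], 200], [[0, 0, 0], [-0.1, -0.15, 2.3], 200], [[0, 0, 0], [-0.1, -0.15, 2.45], 200], [[0, 0, 0], [-0.1, -0.15, 2.45], 200], [[0, 0, 0], [-0.1, -0.15, 2.45], 200]])

```text
clock: 21.7
tcp_pos: [0.634, -0.1863, 0.1115]
orientation: [0.0, 0.153, 0.988, -0.0]
wrist_force: [-0.2, 0.4, -1.2]
finger_gap: 0.0221
grip_force: 29.7
```

Emit:
carry_out(steps=[[[0, 0, 0], [0, 0, 0.05], 200], [[0, 0, 0], [0, 0, 0.1], 200], [[0, 0, 0], [0, 0, 0.1], 200], [[0, 0, 0], [0, 0, 0.15], 200], [[0, 0, 0], [0, 0, 0.15], 200], [[0, 0, 0], [0, 0, 0.15], 200], [[0, 0, 0], [0, 0, 0.15], 200], [[0, 0, 0], [0, 0, 0.15], 200]])

```text
clock: 22.7
tcp_pos: [0.6342, -0.1862, 0.1106]
orientation: [0.001, 0.153, 0.988, -0.0]
wrist_force: [-0.7, 2.1, 5.6]
finger_gap: 0.0226
grip_force: 30.1
```

Seated at the expected height. I'll release and rise.

Emit:
carry_out(steps=[[[0, 0, 0], [0, 0, 0.05], 180], [[0, 0, 0], [0, 0, 0.05], 150], [[0, 0, 0], [0, 0, 0.05], 120], [[0, 0, 0], [0, 0, 0.05], 110], [[0, 0, 0], [0, 0, 0.05], 110], [[0, 0, 0], [0, 0, -1], 110], [[0, 0, 0], [0, 0, -4], 110], [[0, 0, 0], [0, 0, -7], 110]])

```text
clock: 23.7
tcp_pos: [0.6338, -0.1862, 0.1812]
orientation: [0.0, 0.153, 0.988, 0.0]
wrist_force: [0.2, 0.3, -0.3]
finger_gap: 0.0489
grip_force: 0.0
```

```bash
python3 - <<'E'
from h import *
im,d=env.read_camera('side');s=env.get_state();print(s['tcp_pos'],s['finger_gap'],totool((.4035,-.3155,.12)).round(2))
P=cloud('side',d)
Q=ring(P,(.632,-.185),.05,.092,.103);print('lid rim',len(Q),np.r_[Q.min(0),Q.max(0)].round(4))
Q=ring(P,(.632,-.185),.02,.11,.14);print('knob',len(Q),np.r_[Q.min(0),Q.max(0)].round(4))
E
```

```text
[ 0.63572507 -0.18699465  0.18622981] 0.048518317219495025 [ 18.29 -19.28   6.51]
lid rim 261 [ 0.5946 -0.2229  0.0958  0.6694 -0.1464  0.103 ]
knob 125 [ 0.6192 -0.2006  0.1101  0.6458 -0.1732  0.1313]
```

Emit:
carry_out(steps=[[[0, 0, 0], [4, -4, 0], 110], [[0, 0, 0], [8, -8.5, 0], 110], [[0, 0, 0], [12, -13, 0], 110], [[0, 0, 0], [16, -17, 2], 110], [[0, 0, 0], [18.1, -19.3, 5], 110], [[0, 0, 0], [18.1, -19.3, 8], 110], [[0, 0, 0], [18.1, -19.3, 9.5], 110], [[0, 0, 0], [18.1, -19.3, 9.5], 110]])

```text
clock: 24.75
tcp_pos: [0.4028, -0.3148, 0.0843]
orientation: [-0.001, 0.153, 0.988, 0.001]
wrist_force: [-0.1, -0.0, 0.3]
finger_gap: 0.0484
grip_force: 0.0
```

```bash
python3 - <<'E'
from h import *
im,d=env.read_camera('side');s=env.get_state();print(s['tcp_pos'],s['finger_gap'],totool((.4035,-.3155,.019)).round(2))
P=cloud('side',d)
Q=ring(P,(.4028,-.3148),.05,.02,.045);print('knob',np.r_[Q.min(0),Q.max(0)].round(4))
save('s8',cv2.resize(im[290:410,210:330],(500,500),interpolation=2))
E
```

```text
[ 0.40342312 -0.31526624  0.08515461] 0.048589013885863286 [-0.01 -0.02  6.62]
knob [ 0.3901 -0.3245  0.0203  0.4118 -0.3046  0.0365]
```

View pics/s8.png

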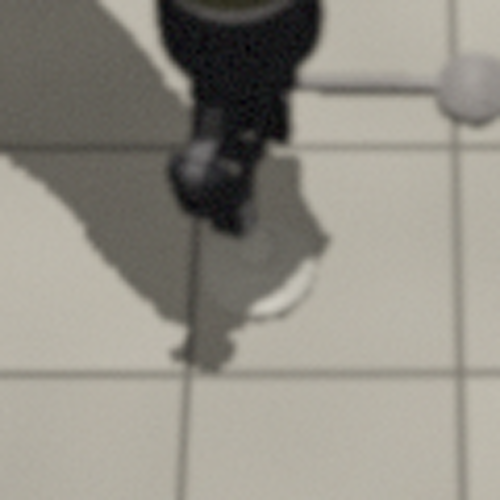

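The gripper is above the small lid (knob at about (258,240) in the crop), and the spoon is clear. I'll descend and grip.

Emit:
carry_out(steps=[[[0, 0, 0], [0, 0, 2.5], 110], [[0, 0, 0], [0, 0, 4.5], 110], [[0, 0, 0], [0, 0, 6], 110], [[0, 0, 0], [0, 0, 6.6], 110], [[0, 0, 0], [0, 0, 6.6], 150], [[0, 0, 0], [0, 0, 6.6], 200], [[0, 0, 0], [0, 0, 6.6], 210], [[0, 0, 0], [0, 0, 6.6], 210]], force=25)

```text
clock: 25.8
tcp_pos: [0.4034, -0.3156, 0.0194]
orientation: [0.001, 0.153, 0.988, -0.0]
wrist_force: [0.6, 1.6, 3.5]
finger_gap: 0.0184
grip_force: 24.6
```

Emit:
carry_out(steps=[[[0, 0, 0], [0, 0, -1], 210], [[0, 0, 0], [0, 0, -3], 210], [[0, 0, 0], [0, 0, -7], 210], [[0, 0, 0], [0, 1, -11], 210], [[0, 0, 0], [0, 4, -14], 210], [[0, 0, 0], [-0.5, 8.5, -14], 210], [[0, 0, 0], [-1, 13.5, -14], 210], [[0, 0, 0], [-1.5, 18.5, -14], 210]])

```text
clock: 26.8
tcp_pos: [0.4736, -0.1425, 0.1595]
orientation: [0.0, 0.154, 0.988, -0.0]
wrist_force: [1.8, -0.5, -1.1]
finger_gap: 0.0182
grip_force: 24.6
```

Emit:
carry_out(steps=[[[0, 0, 0], [-0.5, 5, 0], 210], [[0, 0, 0], [-1, 10, 0], 210], [[0, 0, 0], [-1.5, 15, 0], 210], [[0, 0, 0], [-2, 20, 0], 210], [[0, 0, 0], [-2.5, 25, 0], 210], [[0, 0, 0], [-3, 29, 0], 210], [[0, 0, 0], [-3.5, 32, 0], 210], [[0, 0, 0], [-3.7, 34, 0], 210]])

```text
clock: 27.8
tcp_pos: [0.6119, 0.1704, 0.1589]
orientation: [0.0, 0.153, 0.988, -0.0]
wrist_force: [-0.3, 0.2, -0.2]
finger_gap: 0.0184
grip_force: 24.6
```

Emit:
carry_out(steps=[[[0, 0, 0], [0, 0, 0], 210], [[0, 0, 0], [0, 0, 1], 210], [[0, 0, 0], [0, 0, 2], 210], [[0, 0, 0], [0, 0, 3], 210], [[0, 0, 0], [0, 0, 4], 210], [[0, 0, 0], [0, 0, 4], 210], [[0, 0, 0], [0, 0, 4], 210], [[0, 0, 0], [0, 0, 4], 210]])

```text
clock: 28.8
tcp_pos: [0.6119, 0.1693, 0.1193]
orientation: [0.0, 0.153, 0.988, 0.0]
wrist_force: [0.5, 0.2, -0.8]
finger_gap: 0.0184
grip_force: 24.6
```

```bash
python3 - <<'E'
from h import *
im,d=env.read_camera('side');s=env.get_state();print(s['tcp_pos'],totool((.6121,.1688,.0914)).round(2))
P=cloud('side',d);z=s['tcp_pos'][2]-.0194+.008
Q=ring(P,s['tcp_pos'][:2],.038,z-.004,z+.005);print('lid rim',len(Q),np.r_[Q.min(0),Q.max(0)].round(4))
Q=ring(P,(.6104,.1680),.038,.061,.069);print('flange',len(Q),np.r_[Q.min(0),Q.max(0)].round(4))
save('s9',cv2.resize(im[130:230,310:410],(500,500),interpolation=2))
E
```

```text
[0.61188963 0.16935619 0.11933782] [-0.03 -0.05  2.79]
lid rim 144 [0.5805 0.1369 0.1043 0.6374 0.2012 0.1129]
flange 150 [0.5801 0.135  0.061  0.641  0.1944 0.069 ]
```

View pics/s9.png

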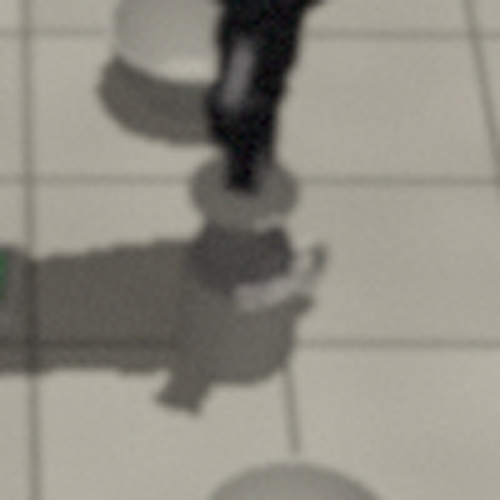

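The lid is above the small basket's collar, within about 1.5 mm. I'll lower it.

Emit:
carry_out(steps=[[[0, 0, 0], [-0.1, 0.05, 0.4], 210], [[0, 0, 0], [-0.1, 0.05, 1.1], 210], [[0, 0, 0], [-0.1, 0.05, 1.8], 210], [[0, 0, 0], [-0.1, 0.05, 2.3], 210], [[0, 0, 0], [-0.1, 0.05, 2.55], 210], [[0, 0, 0], [-0.1, 0.05, 2.65], 210], [[0, 0, 0], [-0.1, 0.05, 2.65], 210], [[0, 0, 0], [-0.1, 0.05, 2.65], 210]])

```text
clock: 29.85
tcp_pos: [0.6128, 0.1694, 0.0926]
orientation: [0.0, 0.153, 0.988, 0.0]
wrist_force: [-0.1, 0.1, -0.3]
finger_gap: 0.0185
grip_force: 24.6
```

Emit:
carry_out(steps=[[[0, 0, 0], [0, 0, 0.05], 210], [[0, 0, 0], [0, 0, 0.1], 210], [[0, 0, 0], [0, 0, 0.1], 210], [[0, 0, 0], [0, 0, 0.15], 210], [[0, 0, 0], [0, 0, 0.15], 210], [[0, 0, 0], [0, 0, 0.15], 210], [[0, 0, 0], [0, 0, 0.15], 210], [[0, 0, 0], [0, 0, 0.15], 210]])

```text
clock: 30.85
tcp_pos: [0.613, 0.1696, 0.0916]
orientation: [0.001, 0.153, 0.988, 0.0]
wrist_force: [-0.2, 0.0, 5.5]
finger_gap: 0.0186
grip_force: 24.8
```

Seated at the expected height. I'll release, rise and clear the view for a check.

Emit:
carry_out(steps=[[[0, 0, 0], [0, 0, 0.05], 190], [[0, 0, 0], [0, 0, 0.05], 150], [[0, 0, 0], [0, 0, 0.05], 120], [[0, 0, 0], [0, 0, 0.05], 100], [[0, 0, 0], [0, 0, 0.05], 100], [[0, 0, 0], [0, 0, -1], 100], [[0, 0, 0], [0, 0, -4], 100], [[0, 0, 0], [0, 0, -8], 100]])

```text
clock: 31.85
tcp_pos: [0.612, 0.1693, 0.1714]
orientation: [-0.001, 0.153, 0.988, -0.0]
wrist_force: [1.3, -0.2, 0.3]
finger_gap: 0.0518
grip_force: 0.0
```

Emit:
carry_out(steps=[[[0, 0, 0], [3, 1, -3], 100], [[0, 0, 0], [7, 3, -5], 100], [[0, 0, 0], [11, 6, -5], 100], [[0, 0, 0], [14, 10, -5], 100], [[0, 0, 0], [16, 14, -5], 100], [[0, 0, 0], [16, 14, -5], 100], [[0, 0, 0], [16, 14, -5], 100], [[0, 0, 0], [16, 14, -5], 100]])

```text
clock: 32.85
tcp_pos: [0.503, 0.3502, 0.2211]
orientation: [0.0, 0.154, 0.988, -0.0]
wrist_force: [1.3, -0.1, 0.6]
finger_gap: 0.0519
grip_force: 0.0
```

```bash
python3 - <<'E'
from h import *
im,d=env.read_camera('side');im2,d2=env.read_camera('top')
for cam,dd in(('side',d),('top',d2)):
    P=cloud(cam,dd)
    for n,c,r,h,H in(('L',(.632,-.185),.0385,.097,.127),('S',(.611,.168),.029,.079,.105)):
        Q=ring(P,c,r+.01,h-.002,h+.012)
        if len(Q)<20: print(cam,n,len(Q));continue
        A=np.c_[Q[:,:2]-c,np.ones(len(Q))];k=ring(P,c,.02,H-.015,H+.006)
        print(cam,n,'rim',np.r_[Q.min(0),Q.max(0)].round(4),'tilt',np.degrees(np.linalg.lstsq(A,Q[:,2],rcond=None)[0][:2]).round(1),'knob',np.r_[k.min(0),k.max(0)].round(4))
a=cv2.resize(im[130:330,310:440],(390,600),interpolation=2);b=cv2.resize(im2[140:300,180:520],(390,184),interpolation=2)
save('fin',np.hstack([a,np.vstack([b,np.zeros((416,390,3),np.uint8)])]))
E
```

```text
side L rim [ 0.5946 -0.2252  0.0958  0.6699 -0.1453  0.109 ] tilt [0.4 0.5] knob [ 0.6211 -0.1986  0.1123  0.6429 -0.1744  0.1323]
side S rim [0.5816 0.1416 0.0772 0.6366 0.1936 0.0907] tilt [-1.3  0.6] knob [0.5964 0.1566 0.0907 0.6196 0.1817 0.1077]
top L rim [ 0.5965 -0.2234  0.0958  0.6738 -0.1475  0.109 ] tilt [ 0.3 -0.3] knob [ 0.623  -0.1967  0.1124  0.6474 -0.1737  0.1307]
top S rim [0.5839 0.1417 0.0772 0.6427 0.1976 0.0907] tilt [0.2 0. ] knob [0.5985 0.1571 0.09   0.6234 0.1791 0.1085]
```

View pics/fin.png

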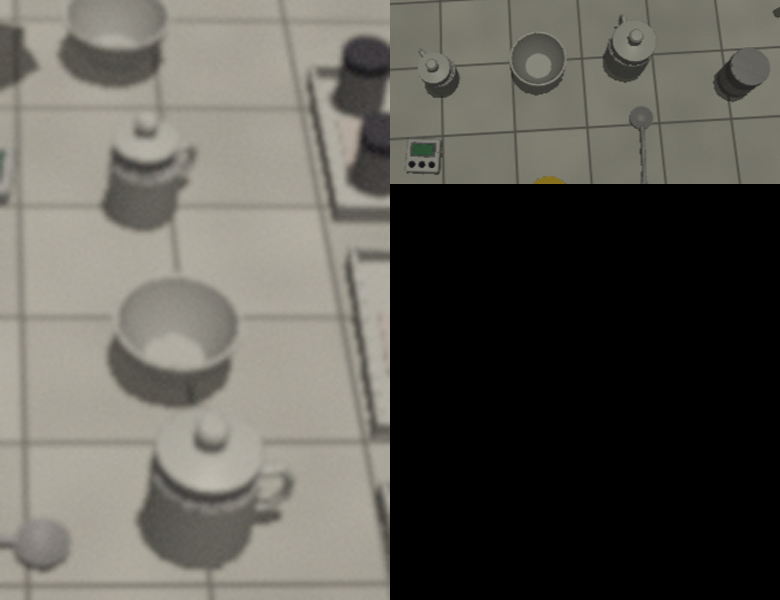

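Both lids sit level, small pot at (145,165) and large pot at (208,480) in the left crop. The bowl, timer, spoon and tin have not moved, so I'm handing in.

```bash
python3 -c "
from workcell import env
print(env.hand_in())"
```

```text
the job is handed in; nothing more can be done
None
```

I hung both baskets in their pots, seated the lids level on the collars and handed the job in at about 33 s; in the last camera views the pots, bowl, timer, spoon and tin were all still in place.

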